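# Move the battery pack from the charger to the work light

## Robot

A 6-joint arm with a two-finger parallel gripper is mounted at the origin on a cart in front of the work surface, level with it; the furniture and walls round the work are solid. World frame = base frame: x ahead of the robot, y to its left, z up, the work surface at z = 0. Lengths are in mm, angles in degrees, forces in N, time in s.
With the tool pointing down it reaches from about 300 to 850 mm from the base axis. Payload 4.2 kg.
Tool frame: the origin (TCP) lies midway between the tips of the shut fingers; the grasp point (between the pads) lies 19 mm behind it (env.tcp_to_grasp is the distance from the TCP to the grasp point, in mm); z points along the fingers, x is the direction in which the jaws open and shut, and the axes are right-handed (so a half turn about z gives the same grasp; the last joint's range is limited). The gripper opens to 91 mm and grips with 3 to 60 N. Pads are 32 mm wide; open, the fingers measure 118 mm over their backs; the gripper's body (76 mm by 178 mm) begins 60 mm behind the grasp point.
Start: joints at [69.729, 18.312, 89.639, -0, 72.044, -1.146], TCP at [188.393, 543.278, 213.976] pointing down, gripper open.
Joint ranges: [-177.97, 177.97], [-48.28, 115.42], [12.27, 149.76], [-77.06, 257.06], [2.81, 150.46], [-146.56, 146.56]. Speed limits (degrees/s): [147.25, 147.25, 180, 180, 180, 180].

## Interface

Orientations are given as [roll, pitch, yaw] about the fixed x, y, z axes, in that order (R = Rz(yaw) Ry(pitch) Rx(roll)).
In Python, from workcell import env gives the robot as it stands.
- The arm moves only by the tool drive_tool, never from a script. Its argument "motion" is a list of rows, each a list of 2 entries, a list of its own where there are three numbers: the shift along the world's x, y, z in m, then the turn, a rotation vector about the world's x, y, z in rad. In form: [[[dx, dy, dz], [wx, wy, wz]], ...]. A call has exactly 10 rows; each row shifts and turns the commanded pose from where the row before left it; what a row does not reach is not made up. A row lasts 1/12 s, in which the tool goes at most 41.7 mm and 7.16 degrees, less where a joint would pass 70% of its speed; a pose out of reach is approached as far as the arm can. A call is refused whole if a number of a shift passes 0.0417 or a number of a turn 0.125, either way. A call with a gripper value outside its range is refused whole. "claw" is the opening, from 0 (shut) to 1 (fully open), set as the call begins (left out, the last holds). The fingers move at their own pace and stop on an object; "force" is the grip in N (left out, the last holds). Time passes only in rows, so rows that do not move let the fingers close, or fill a call up. It gives the time, the measured TCP pose, the force and the opening at its end, in the units of the state.
- env.state(): the state, without advancing time (a new reading comes with each control period).
- env.grab_frame(name): name is "scene" or "top"; returns the picture (480x640x3 uint8, red, green, blue); there is no depth.
- env.camera_params(name): a dict with "fov_y" (degrees; the focal length in pixels is half the picture's height over the tangent of half this angle, whatever the lens; pixels are square), "cx", "cy" (the principal point, pixels), "pose" (4x4, takes a point from camera to world coordinates). Camera axes: x right, y down, z forward; pixel columns grow to the right and rows downward; lengths in mm; the calibration is good to about 2 mm. A picture is of the moment at which its call begins. camera_params takes no time and is no camera call.
- env.job_done(): hands the job in, once; it reports no verdict.
The state is a dict: "time_s": time; "qpos": joint angles; "qvel": joint speeds; "effort": joint torques, N m; "ee_pos": TCP position; "ee_rot": TCP orientation; "force": force on the tool from outside, world axes, zero at the start; "torque": the same for the moment, N m; "gripper_width": finger opening in mm.
Only numpy, scipy, OpenCV 4.12 (cv2) and the standard library are available. Lean on these libraries where they do the work, as an engineer would, in place of code of your own. Each camera call takes 0.05 s, during which the arm holds its last target.

## Task

The battery pack in the charger is full. Gently squeeze its two orange side tabs together to free it, draw it straight up out of the charger, and put it in the empty bay of the green work light, pressing gently down until it rests on the bay's floor and both tabs spring out and hold it there. Do not wrench or ram it, keep it upright, and leave the other things on the bench where they are.

Things in the scene. Friction and masses are not known exactly. Their poses are not given: they have to be found in the camera images.
- pack_grip (a point): centre of the dark grey battery pack's head, half-way up its two orange tabs, 67 mm above the pack's underside; z up, y from tab to tab (half a turn makes no difference). The pack is 62 (x) x 58 (y, over the free tabs) x 88 mm (z), 0.2 to 0.4 kg. Head 43 mm wide in y between the tabs; below it a stem 50 (x) x 44 (y) mm, 48 mm tall, stands in the bay
- tab_left (a joint): travel of the tab at the pack's +y side, m: 0 out, 0.0065 fully pinched. Finger plate at y = 29 mm when out, 26 mm wide, from 15 mm below to 15 mm above the grip point. Spring 2 N at first, 7 N at the end; both pinched measure 45 mm over the plates, and the pack is carried by them (grip 20 to 30 N)
- tab_right (a joint): the same for the tab at the -y side. From each plate a leg runs down the stem to a barb, flat on top 12 mm above the pack's underside, bevelled below; the barb stands out to 27 mm from the middle, 20.5 mm when pinched fully; 5 mm of travel frees it from a catch
- charger_mouth (a point): centre of the bay's mouth in the fixed black charger, level with its rim, 50 mm above the bench; z up, y across the catches. The bay is a well 53 (x) x 47 (y) mm, floor 38 mm below the rim; two catches at its y sides, undersides 14 mm above the floor. The pack starts snapped in here, on the floor
- charger: the charger: origin on the bench under the bay's centre; foot 118 x 96 mm, reaching 71 mm to +x of the origin, where a block 39 mm tall stands behind the bay
- lamp_mouth (a point): centre of the mouth of the empty bay in the fixed green work light, level with its rim, 52 mm above the bench; z up, y across the catches, +x towards the lamp head. A well 53 (x) x 47 (y) mm with a 4 mm bevelled lead-in. Its rigid floor lies 34 to 42 mm below the rim, not the same each time; nothing measures it, it must be felt. It bears 30 N
- lamp: the light: origin on the bench under the bay's centre; foot 150 x 96 mm, lamp head 115 mm wide and 95 mm tall from 60 mm to +x. The catches in its bay have undersides 14 mm above the floor: the barbs spring out only with the pack within 2 mm of the floor; higher up the walls keep the tabs pressed in and the pack may stick there
- sand_block: black sanding block, 66 x 111 x 30 mm, bystander at the left; origin under its centre
- screwdriver: screwdriver with a red handle, 200 mm long, bystander at the right; origin under its centre
- toy_car: small wooden toy car, 62 x 144 x 61 mm, bystander at the back; origin under its centre

How it is judged:
By the outcome, as a careful person would: the job done as asked, in the order asked, and still so for the second after the job is handed in, with the robot touching nothing.
It also fails if it takes over 58 s, if anything falls off the work surface, if the arm or the gripper's body presses on something with over 40 N, if the wrist force passes 120 N, or if a joint passes its speed limit or range.

## Working session

There is one attempt and no reset: what is moved stays moved. The work goes in short steps, Python scripts to look and compute and a tool call to move; the robot and the scene stay as the last step left them, time stands still between calls to the robot, and variables do not carry over. Pictures are saved under pics/ and viewed, and the job is handed in when it is done.

Besides the shell and the picture viewer there is one more tool, called in YAML: its name, and indented under it one key for each argument. drive_tool: Moves the arm, as the interface text tells. Its arguments: {"type":"object","properties":{"motion":{"type":"array","items":{"type":"array"}},"claw":{"type":"number"},"force":{"type":"number"}},"required":["motion"]}

```bash
ls; mkdir -p pics
python3 - <<'E'
from workcell import env
import cv2
print(env.state())
for n in("scene","top"):
    im=env.grab_frame(n); cv2.imwrite(f"pics/{n}0.png",im[:,:,::-1]); print(n,env.camera_params(n))
E
```

```text
pics
{'time_s': 0.0, 'qpos': array([ 6.97296401e+01,  1.83508067e+01,  8.97081794e+01, -9.27905768e-04,
        7.20434561e+01, -1.14621823e+00]), 'qvel': array([-0.03848282,  0.02946415,  0.01455381,  0.04817448,  0.01325698,
       -0.02655985]), 'effort': array([-7.74709515e-04, -4.12477005e+01, -2.31962746e+01,  7.27907801e-02,
        4.57975524e-02, -1.45345612e-04]), 'ee_pos': array([188.2059034 , 542.77555382, 213.11663378]), 'ee_rot': array([-1.79998833e+02,  1.02439405e-01,  7.08761463e+01]), 'force': array([-0.41474832,  0.75995969, -0.16739341]), 'torque': array([ 0.04952785,  0.02988038, -0.00583776]), 'gripper_width': 91.33464450002798}
scene {'fov_y': 50.134972066871356, 'cx': 311.68919018248783, 'cy': 236.23887449272422, 'pose': array([[ 8.60692764e-01, -3.09629161e-01,  4.04150650e-01,
         9.96017836e+01],
       [-5.08601716e-01, -5.58872367e-01,  6.54970207e-01,
        -7.63422239e+02],
       [ 2.30707551e-02, -7.69279833e-01, -6.38495325e-01,
         8.83031645e+02],
       [ 0.00000000e+00,  0.00000000e+00,  0.00000000e+00,
         1.00000000e+00]])}
top {'fov_y': 52.96975119844598, 'cx': 312.6553050586047, 'cy': 232.0620888659441, 'pose': array([[ 1.12559276e-01, -9.63465028e-01,  2.43034051e-01,
         3.60322246e+02],
       [-9.93642837e-01, -1.08628517e-01,  2.95594006e-02,
         4.22284115e+01],
       [-2.07902002e-03, -2.44816229e-01, -9.69567270e-01,
         1.11518288e+03],
       [ 0.00000000e+00,  0.00000000e+00,  0.00000000e+00,
         1.00000000e+00]])}
```

View pics/scene0.png

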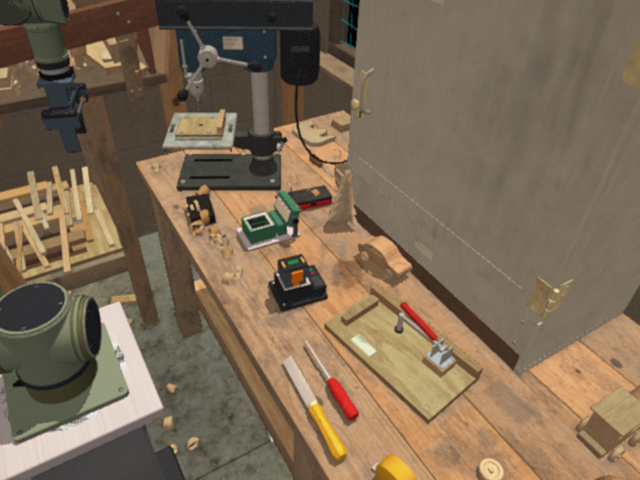

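View pics/top0.png

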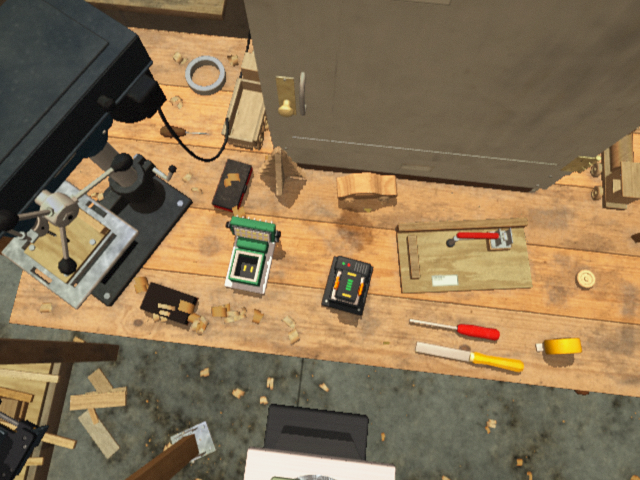

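The charger with its pack is at about top (348,285) and scene (298,280). The lamp is at about top (250,262) and scene (262,228), with its head toward +x. I'll enlarge both.

Run:
```python
import cv2
t=cv2.imread("pics/top0.png"); s=cv2.imread("pics/scene0.png")
def c(im,x,y,w,h,k,n): cv2.imwrite(n,cv2.resize(im[y:y+h,x:x+w],None,fx=k,fy=k,interpolation=cv2.INTER_CUBIC))
c(t,310,245,75,75,8,"pics/tc.png"); c(t,215,210,80,95,6,"pics/tl.png")
c(s,260,245,80,70,8,"pics/sc.png"); c(s,225,185,90,70,8,"pics/sl.png")
```

```text
(no output)
```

View pics/tc.png

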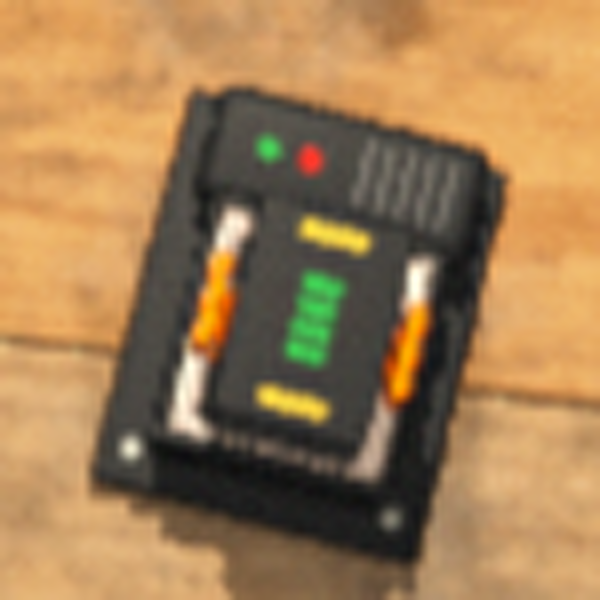

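View pics/tl.png

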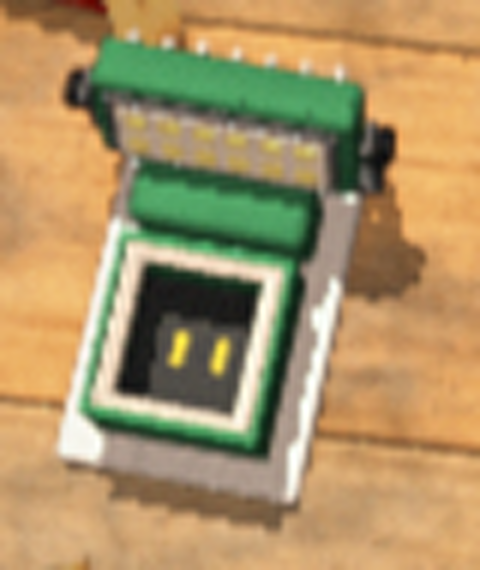

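View pics/sc.png

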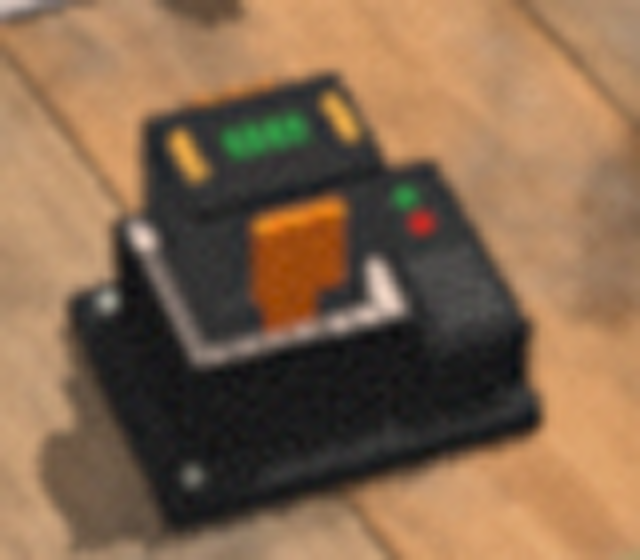

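View pics/sl.png

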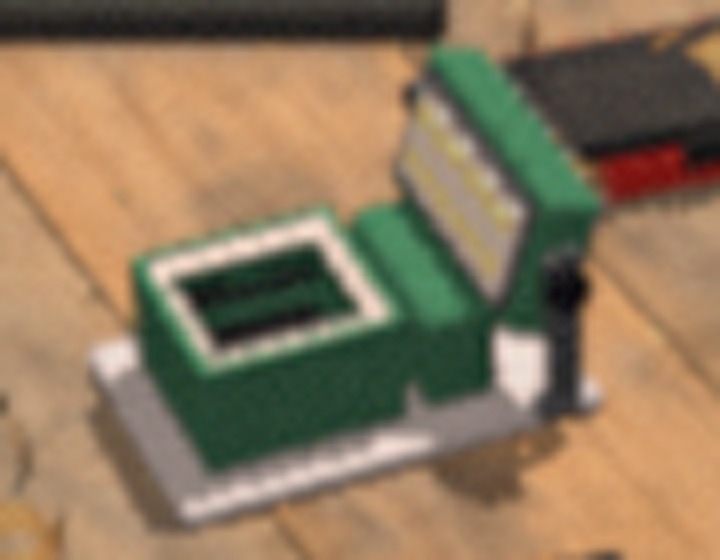

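```bash
cat > h.py <<'E'
import numpy as np, cv2
from workcell import env
P={n:env.camera_params(n) for n in("scene","top")}
def ray(n,u,v):
    p=P[n]; f=240/np.tan(np.radians(p["fov_y"]/2)); d=np.array([(u-p["cx"])/f,(v-p["cy"])/f,1]); T=p["pose"]; return T[:3,3],T[:3,:3]@d
def atz(n,u,v,z):
    o,d=ray(n,u,v); return o+d*(z-o[2])/d[2]
def proj(n,X):
    p=P[n]; f=240/np.tan(np.radians(p["fov_y"]/2)); T=p["pose"]; q=(np.atleast_2d(X)-T[:3,3])@T[:3,:3]; return q[:,:2]/q[:,2:]*f+[p["cx"],p["cy"]]
def tri(a,b):
    A=[];B=[]
    for n,uv in(("top",a),("scene",b)):
        o,d=ray(n,*uv); d=d/np.linalg.norm(d); M=np.eye(3)-np.outer(d,d); A.append(M);B.append(M@o)
    x=np.linalg.lstsq(np.vstack(A),np.hstack(B),rcond=None)[0]; return x
def cr(u,v,x0,y0,k): return ((u+.5)/k-.5+x0,(v+.5)/k-.5+y0)
E
python3 - <<'E'
from h import *
np.set_printoptions(precision=1,suppress=True)
TC=lambda u,v:cr(u,v,310,245,8); SC=lambda u,v:cr(u,v,260,245,8); TL=lambda u,v:cr(u,v,215,210,6); SL=lambda u,v:cr(u,v,225,185,8)
print("pack")
pts={}
for n,a,b in(("yfar",(335,237),(340,117)),("ynear",(293,402),(188,155)),("green",(315,320),(265,136))):
    t=atz("top",*TC(*a),100);s=atz("scene",*SC(*b),100); print(n,t,s,tri(TC(*a),SC(*b))); pts[n]=(t,s)
for i in(0,1): d=pts["yfar"][i]-pts["ynear"][i]; print("yaw",np.degrees(np.arctan2(d[1],d[0])),np.linalg.norm(d))
# tabs direction
a=atz("top",*TC(213,305),94);b=atz("top",*TC(411,355),94);d=a-b;print("tabs",a,b,(a+b)/2,np.degrees(np.arctan2(-d[0],d[1])),np.linalg.norm(d))
# foot corners charger
print("lamp")
T=[(128,245),(282,265),(252,428),(90,405)]; S=[(150,268),(325,215),(395,315),(212,365)]
# top order FL,FR,NR,NL ; scene FL=top(325,215), FR=(395,315), NR=(212,365), NL=(150,268)
S=[S[1],S[2],S[3],S[0]]
for nm,n,f,C in(("top","top",TL,T),("sc","scene",SL,S)):
    w=np.array([atz(n,*f(*c),52) for c in C]); print(nm,w[:,:2].round(1).tolist(),w.mean(0)); 
    dx=(w[0]+w[1]-w[2]-w[3])/2; dy=(w[0]+w[3]-w[1]-w[2])/2; print(np.linalg.norm(dx),np.linalg.norm(dy),np.degrees(np.arctan2(dx[1],dx[0])),np.degrees(np.arctan2(-dy[0],dy[1])))
for a,b in zip(T,S): print(tri(TL(*a),SL(*b)))
E
```

```text
pack
yfar [532.2 -19.2 100. ] [534.7 -19.7 100. ] [533.4 -19.6 100.1]
ynear [487.4 -12.3 100. ] [489.7 -12.7 100. ] [488.4 -12.7 100.2]
green [509.6 -16.  100. ] [512.3 -16.3 100. ] [510.8 -16.4 100.4]
yaw -8.750242935685383 45.3803196867487
yaw -8.829441621780719 45.5574152705868
tabs [511.4  11.   94. ] [504.  -42.5  94. ] [507.7 -15.7  94. ] -7.832661870442071 54.048841911487976
lamp
top [[565.0, 241.8], [563.9, 183.2], [501.7, 185.8], [503.5, 246.7]] [533.5 214.4  52. ]
61.97015735906352 59.7745677074286 -3.4034444848621517 -1.3673277580412868
sc [[569.4, 239.3], [565.1, 179.9], [502.0, 185.3], [506.0, 241.1]] [535.6 211.4  52. ]
63.32579970252013 57.73681274228716 -3.2103217323146915 -4.131316409733156
[567.6 241.3  50.8]
[565.5 183.2  49.3]
[502.  185.7  51.6]
[506.1 246.8  47.7]
```

Run:
```python
from h import *
def rect(x,y,yaw,a,b,z):
    c,s=np.cos(np.radians(yaw)),np.sin(np.radians(yaw)); R=np.array([[c,-s],[s,c]])
    p=np.array([[a,b],[a,-b],[-a,-b],[-a,b]])/2@R.T+[x,y]; return np.c_[p,np.full(4,z)]
out=[]
for n,box,sh in(("top",(222,238,48,52),None),("scene",(238,205,52,38),None)):
    x0,y0,w,h=box;k=10
    im=cv2.imread(f"pics/{n}0.png")[y0:y0+h,x0:x0+w]; im=cv2.resize(im,None,fx=k,fy=k,interpolation=cv2.INTER_CUBIC)
    pose=(533.5,213.5,-4) if n=="top" else (535.7,212.0,-4)
    for a,b,z,col in((61,55,52,(255,0,0)),(53,47,48,(255,0,255))):
        q=(proj(n,rect(*pose,a,b,z))-[x0,y0]+.5)*k-.5
        cv2.polylines(im,[q.round().astype(int)],True,col,1)
    im=cv2.copyMakeBorder(im,0,520-h*k,0,0,cv2.BORDER_CONSTANT) ; out.append(cv2.resize(im,(390,400)))
cv2.imwrite("pics/lov.png",np.hstack(out))
```

```text
(no output)
```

View pics/lov.png

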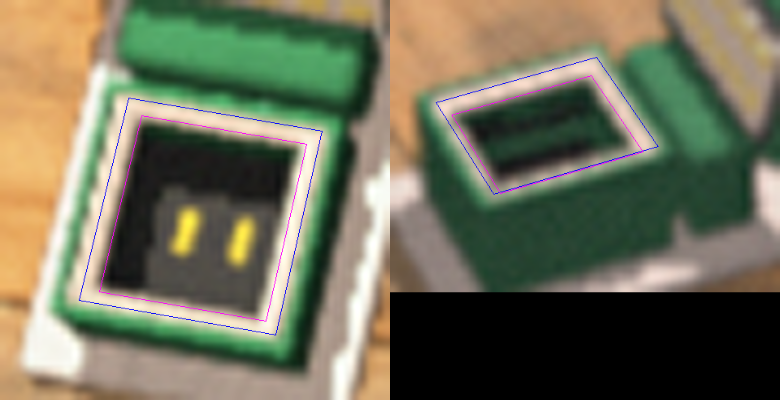

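drive_tool:
  motion:
    - [[0.015,-0.034,0],[0,0,0.018]]
    - [[0.015,-0.034,0],[0,0,0.018]]
    - [[0.015,-0.034,0],[0,0,0.018]]
    - [[0.015,-0.034,0],[0,0,0.018]]
    - [[0.015,-0.034,0],[0,0,0.018]]
    - [[0.015,-0.034,0],[0,0,0.018]]
    - [[0.015,-0.034,0],[0,0,0.018]]
    - [[0.015,-0.034,0],[0,0,0.018]]
    - [[0.015,-0.034,0],[0,0,0.018]]
    - [[0.015,-0.034,0],[0,0,0.018]]
  claw: 1

```text
time_s: 0.93
ee_pos: [338.4, 201.5, 213.8]
ee_rot: [-180.0, 0.0, 81.3]
force: [-0.0, 0.5, 0.2]
gripper_width: 91.5
```

drive_tool:
  motion:
    - [[0.0192,-0.0244,0],[0,0,0]]
    - [[0.0192,-0.0244,0],[0,0,0]]
    - [[0.0192,-0.0244,0],[0,0,0]]
    - [[0.0192,-0.0244,0],[0,0,0]]
    - [[0.0192,-0.0244,0],[0,0,0]]
    - [[0.0192,-0.0244,0],[0,0,0]]
    - [[0.0192,-0.0244,0],[0,0,0]]
    - [[0.0192,-0.0244,0],[0,0,0]]
    - [[0.0192,-0.0244,-0.02],[0,0,0]]
    - [[0,0,-0.02],[0,0,0]]

```text
time_s: 1.77
ee_pos: [515.4, -20.2, 174.0]
ee_rot: [179.7, 0.1, 81.0]
force: [0.2, 1.1, -0.5]
gripper_width: 91.2
```

drive_tool:
  motion:
    - [[0,0,-0.01],[0,0,0]]
    - [[0,0,-0.01],[0,0,0]]
    - [[0,0,-0.01],[0,0,0]]
    - [[0,0,-0.01],[0,0,0]]
    - [[0,0,0],[0,0,0]]
    - [[0,0,0],[0,0,0]]
    - [[0,0,0],[0,0,0]]
    - [[0,0,0],[0,0,0]]
    - [[0,0,0],[0,0,0]]
    - [[0,0,0],[0,0,0]]

```text
time_s: 2.6
ee_pos: [511.5, -16.3, 134.5]
ee_rot: [179.9, -0.0, 81.2]
force: [0.4, 0.0, -0.1]
gripper_width: 91.4
```

Run:
```python
from h import *
s=env.state();print(s["ee_pos"],s["ee_rot"],s["force"],s["time_s"])
t=env.grab_frame("top")[:,:,::-1]; c=env.grab_frame("scene")[:,:,::-1]
f=lambda im,x,y:cv2.resize(im[y:y+90,x:x+65],None,fx=6,fy=6,interpolation=cv2.INTER_CUBIC)
cv2.imwrite("pics/g1.png",np.hstack([f(t,315,230),f(c,260,225)]))
```

```text
[511.47093508 -16.26591495 134.50050273] [ 1.79938979e+02 -1.22609880e-02  8.11934435e+01] [ 0.42114398  0.02013369 -0.07533211] 2.6
```

View pics/g1.png

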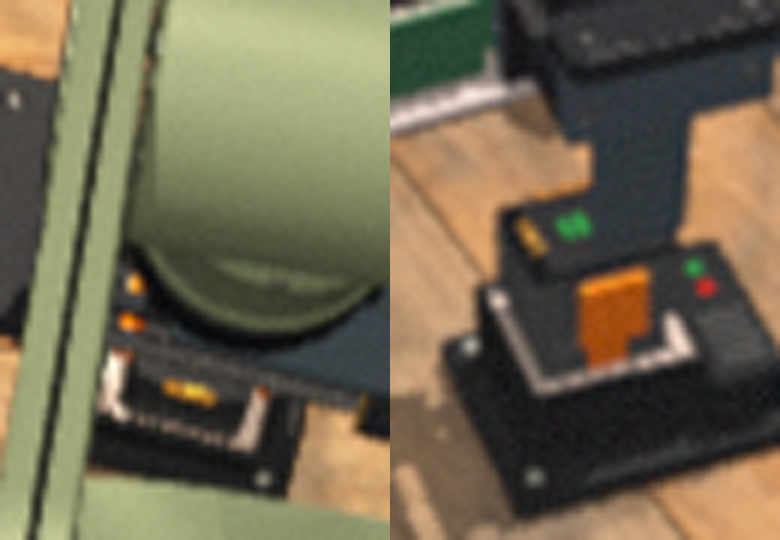

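Both views show the open fingers straddling the pack head. Next I lower to grip height.

drive_tool:
  motion:
    - [[0,0,-0.01],[0,0,0]]
    - [[0,0,-0.01],[0,0,0]]
    - [[0,0,-0.01],[0,0,0]]
    - [[0,0,-0.01],[0,0,0]]
    - [[0,0,-0.01],[0,0,0]]
    - [[0,0,-0.01],[0,0,0]]
    - [[0,0,-0.01],[0,0,0]]
    - [[0,0,-0.0045],[0,0,0]]
    - [[0,0,0],[0,0,0]]
    - [[0,0,0],[0,0,0]]

```text
time_s: 3.53
ee_pos: [511.3, -16.3, 59.3]
ee_rot: [-180.0, -0.0, 81.2]
force: [-0.4, -0.4, 0.2]
gripper_width: 91.4
```

drive_tool:
  motion:
    - [[0,0,0],[0,0,0]]
    - [[0,0,0],[0,0,0]]
    - [[0,0,0],[0,0,0]]
    - [[0,0,0],[0,0,0]]
    - [[0,0,0],[0,0,0]]
    - [[0,0,0],[0,0,0]]
    - [[0,0,0],[0,0,0]]
    - [[0,0,0],[0,0,0]]
    - [[0,0,0],[0,0,0]]
    - [[0,0,0],[0,0,0]]
  claw: 0.6
  force: 5

```text
time_s: 4.37
ee_pos: [511.3, -16.5, 59.6]
ee_rot: [180.0, 0.0, 81.2]
force: [-0.2, -1.4, 1.9]
gripper_width: 54.8
```

drive_tool:
  motion:
    - [[0,-0.0007,0],[0,0,0]]
    - [[0,0,0],[0,0,0]]
    - [[0,0,0],[0,0,0]]
    - [[0,0,0],[0,0,0]]
    - [[0,0,0],[0,0,0]]
    - [[0,0,0],[0,0,0]]
    - [[0,0,0],[0,0,0]]
    - [[0,0,0],[0,0,0]]
    - [[0,0,0],[0,0,0]]
    - [[0,0,0],[0,0,0]]

```text
time_s: 5.2
ee_pos: [511.2, -17.0, 59.5]
ee_rot: [180.0, -0.0, 81.2]
force: [-1.7, -0.7, 3.2]
gripper_width: 54.7
```

drive_tool:
  motion:
    - [[0,0,0],[0,0,0]]
    - [[0,0,0],[0,0,0]]
    - [[0,0,0],[0,0,0]]
    - [[0,0,0],[0,0,0]]
    - [[0,0,0],[0,0,0]]
    - [[0,0,0],[0,0,0]]
    - [[0,0,0],[0,0,0]]
    - [[0,0,0],[0,0,0]]
    - [[0,0,0],[0,0,0]]
    - [[0,0,0],[0,0,0]]
  claw: 0
  force: 25

```text
time_s: 6.03
ee_pos: [511.3, -17.3, 59.9]
ee_rot: [180.0, 0.0, 81.2]
force: [-2.0, -2.6, 7.5]
gripper_width: 42.6
```

Run:
```python
from h import *
s=env.state();print(s["ee_pos"],s["ee_rot"],s["force"],s["torque"],s["gripper_width"])
c=env.grab_frame("scene")[:,:,::-1]
f=lambda im,x,y:cv2.resize(im[y:y+80,x:x+90],None,fx=7,fy=7,interpolation=cv2.INTER_CUBIC)
cv2.imwrite("pics/g2.png",f(c,255,235))
```

```text
[511.27205806 -17.33658626  59.90156665] [1.79977557e+02 2.45758733e-02 8.12068273e+01] [-2.02365509 -2.55081779  7.47316607] [-0.23617761  0.26454114  0.09303152] 42.60572075925479
```

View pics/g2.png

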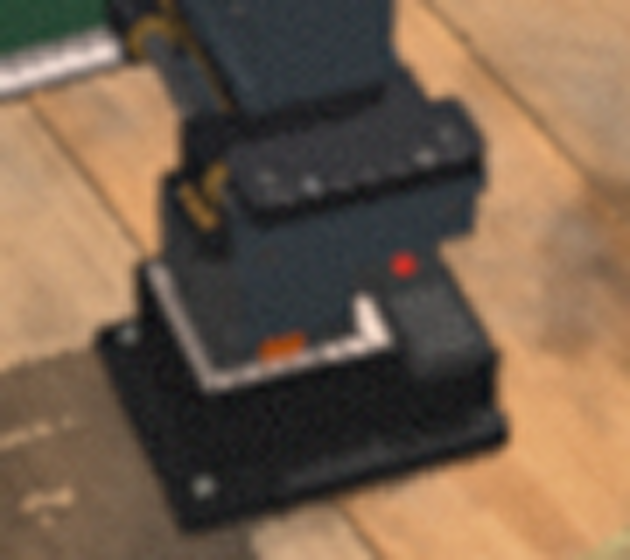

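The near finger covers the orange plate, and only its leg shows at crop (283,347). I'll start a slow lift.

drive_tool:
  motion:
    - [[0,0,0.0005],[0,0,0]]
    - [[0,0,0.0005],[0,0,0]]
    - [[0,0,0.0005],[0,0,0]]
    - [[0,0,0.0005],[0,0,0]]
    - [[0,0,0.0005],[0,0,0]]
    - [[0,0,0.0005],[0,0,0]]
    - [[0,0,0.0005],[0,0,0]]
    - [[0,0,0.0005],[0,0,0]]
    - [[0,0,0],[0,0,0]]
    - [[0,0,0],[0,0,0]]

```text
time_s: 6.92
ee_pos: [511.2, -17.0, 63.5]
ee_rot: [180.0, -0.0, 81.2]
force: [0.3, 0.5, -3.2]
gripper_width: 43.1
```

drive_tool:
  motion:
    - [[0,0,0.003],[0,0,0]]
    - [[0,0,0.004],[0,0,0]]
    - [[0,0,0.004],[0,0,0]]
    - [[0,0,0.004],[0,0,0]]
    - [[0,0,0.004],[0,0,0]]
    - [[0,0,0.004],[0,0,0]]
    - [[0,0,0.004],[0,0,0]]
    - [[0,0,0.004],[0,0,0]]
    - [[0,0,0.004],[0,0,0]]
    - [[0,0,0.004],[0,0,0]]

```text
time_s: 7.75
ee_pos: [511.2, -17.0, 102.9]
ee_rot: [180.0, -0.0, 81.2]
force: [1.0, -0.1, -4.0]
gripper_width: 43.3
```

drive_tool:
  motion:
    - [[0,0,0.005],[0,0,0]]
    - [[0,0,0.005],[0,0,0]]
    - [[0,0,0.005],[0,0,0]]
    - [[0,0,0.005],[0,0,0]]
    - [[0,0,0.005],[0,0,0]]
    - [[0,0,0.005],[0,0,0]]
    - [[0,0,0.005],[0,0,0]]
    - [[0,0,0.005],[0,0,0]]
    - [[0,0,0.002],[0,0,0]]
    - [[0,0,0],[0,0,0]]

```text
time_s: 8.58
ee_pos: [511.6, -17.0, 145.1]
ee_rot: [179.9, -0.0, 81.2]
force: [0.8, -0.6, -2.9]
gripper_width: 42.7
```

Run:
```python
from h import *
s=env.state();print(s["ee_pos"],s["ee_rot"],s["force"],s["torque"],s["gripper_width"],s["time_s"])
c=env.grab_frame("scene")[:,:,::-1]
f=lambda im,x,y:cv2.resize(im[y:y+120,x:x+120],None,fx=5,fy=5,interpolation=cv2.INTER_CUBIC)
cv2.imwrite("pics/g3.png",f(c,230,195))
```

```text
[511.58971674 -17.04305839 145.14104383] [ 1.79924569e+02 -1.28858461e-02  8.11880016e+01] [ 0.76081824 -0.55471459 -2.94766003] [-0.00368378 -0.02107642  0.03114863] 42.69551543784203 8.5833
```

View pics/g3.png

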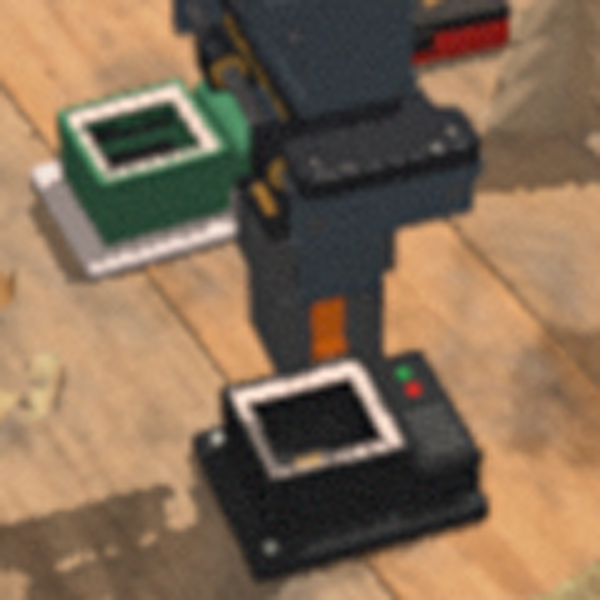

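The pack is out, upright, and the charger bay is empty. Now I can measure charger mouth and lamp mouth in the same view, so that camera bias cancels in the displacement.

Run:
```python
from h import *
im0=env.grab_frame("scene")[:,:,::-1]; cv2.imwrite("pics/s3.png",im0)
def rect(x,y,yaw,a,b,z):
    c,s=np.cos(np.radians(yaw)),np.sin(np.radians(yaw)); R=np.array([[c,-s],[s,c]])
    p=np.array([[a,b],[a,-b],[-a,-b],[-a,b]])/2@R.T+[x,y]; return np.c_[p,np.full(4,z)]
out=[]
for pose,z,(x0,y0,w,h) in(((512.2,-16.5,-8.7),50,(268,262,50,40)),((535.2,211.5,-4),52,(236,205,50,40))):
    k=12
    im=cv2.resize(im0[y0:y0+h,x0:x0+w],None,fx=k,fy=k,interpolation=cv2.INTER_CUBIC)
    for a,b,zz,col in((61,55,z,(255,0,0)),(53,47,z-4,(255,0,255))):
        q=(proj("scene",rect(*pose,a,b,zz))-[x0,y0]+.5)*k-.5
        cv2.polylines(im,[q.round().astype(int)],True,col,1)
    out.append(cv2.resize(im,(400,320)))
cv2.imwrite("pics/cov.png",np.hstack(out))
```

```text
(no output)
```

View pics/cov.png

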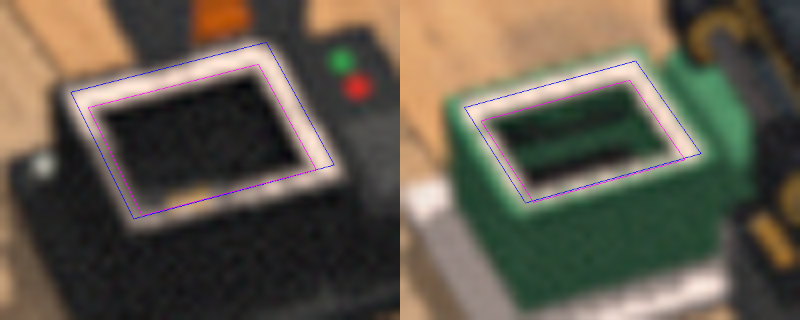

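drive_tool:
  motion:
    - [[0.001,0.01,0],[0,0,0.0082]]
    - [[0.002,0.02,0],[0,0,0.0082]]
    - [[0.003,0.028,0],[0,0,0.0082]]
    - [[0.003,0.028,0],[0,0,0.0082]]
    - [[0.003,0.028,0],[0,0,0.0082]]
    - [[0.003,0.028,0],[0,0,0.0082]]
    - [[0.003,0.028,0],[0,0,0.0082]]
    - [[0.002,0.028,0],[0,0,0.0082]]
    - [[0.002,0.02,0],[0,0,0.0082]]
    - [[0.0014,0.0106,0],[0,0,0.0082]]

```text
time_s: 9.52
ee_pos: [534.3, 214.8, 144.0]
ee_rot: [-180.0, -0.1, 86.1]
force: [-0.5, -0.5, -3.7]
gripper_width: 42.8
```

drive_tool:
  motion:
    - [[0,0,-0.005],[0,0,0]]
    - [[0,0,-0.01],[0,0,0]]
    - [[0,0,-0.01],[0,0,0]]
    - [[0,0,-0.005],[0,0,0]]
    - [[0,0,0],[0,0,0]]
    - [[0,0,0],[0,0,0]]
    - [[0,0,0],[0,0,0]]
    - [[0,0,0],[0,0,0]]
    - [[0,0,0],[0,0,0]]
    - [[0,0,0],[0,0,0]]

```text
time_s: 10.35
ee_pos: [534.8, 211.6, 114.9]
ee_rot: [180.0, -0.0, 85.9]
force: [0.2, 0.0, -3.7]
gripper_width: 42.9
```

Run:
```python
from h import *
s=env.state();print(s["ee_pos"],s["ee_rot"],s["force"],s["torque"],s["gripper_width"],s["time_s"])
c=env.grab_frame("scene")[:,:,::-1];t=env.grab_frame("top")[:,:,::-1]
f=lambda im,x,y:cv2.resize(im[y:y+80,x:x+65],None,fx=6,fy=6,interpolation=cv2.INTER_CUBIC)
cv2.imwrite("pics/g4.png",np.hstack([f(t,215,225),f(c,230,175)]))
```

```text
[534.82717841 211.59414278 114.90774722] [ 1.79955982e+02 -2.52848812e-02  8.58808038e+01] [ 2.48082307e-01  2.92951596e-03 -3.69324684e+00] [0.0130377  0.00668665 0.08391802] 42.86370615438826 10.35
```

View pics/g4.png

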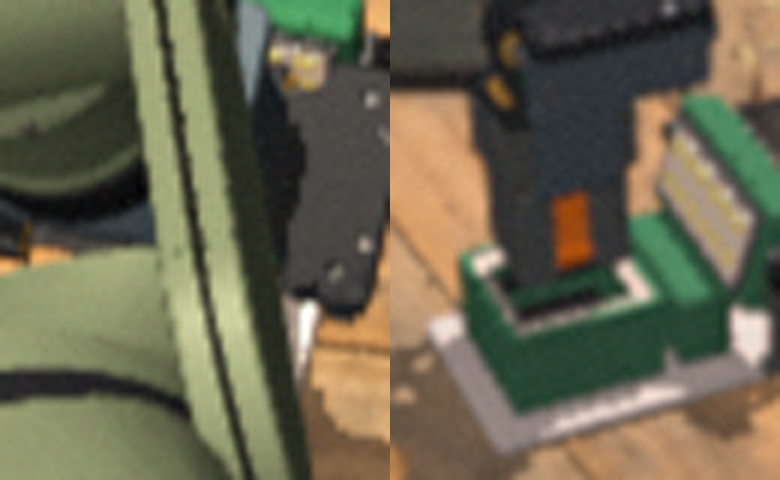

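drive_tool:
  motion:
    - [[0,0,-0.003],[0,0,0]]
    - [[0,0,-0.003],[0,0,0]]
    - [[0,0,-0.002],[0,0,0]]
    - [[0,0,-0.002],[0,0,0]]
    - [[0,0,-0.002],[0,0,0]]
    - [[0,0,-0.001],[0,0,0]]
    - [[0,0,-0.001],[0,0,0]]
    - [[0,0,-0.001],[0,0,0]]
    - [[0,0,-0.001],[0,0,0]]
    - [[0,0,-0.001],[0,0,0]]

```text
time_s: 11.28
ee_pos: [534.6, 211.6, 97.5]
ee_rot: [180.0, -0.0, 85.9]
force: [0.0, 1.0, -2.9]
gripper_width: 43.2
```

drive_tool:
  motion:
    - [[0,0,-0.001],[0,0,0]]
    - [[0,0,-0.001],[0,0,0]]
    - [[0,0,-0.001],[0,0,0]]
    - [[0,0,-0.001],[0,0,0]]
    - [[0,0,0],[0,0,0]]
    - [[0,0,0],[0,0,0]]
    - [[0,0,0],[0,0,0]]
    - [[0,0,0],[0,0,0]]
    - [[0,0,0],[0,0,0]]
    - [[0,0,0],[0,0,0]]

```text
time_s: 12.12
ee_pos: [534.6, 211.6, 93.5]
ee_rot: [180.0, -0.0, 85.9]
force: [-0.4, -1.0, -3.0]
gripper_width: 43.1
```

drive_tool:
  motion:
    - [[0,0,-0.0015],[0,0,0]]
    - [[0,0,-0.0015],[0,0,0]]
    - [[0,0,-0.0015],[0,0,0]]
    - [[0,0,-0.0015],[0,0,0]]
    - [[0,0,-0.0015],[0,0,0]]
    - [[0,0,-0.0015],[0,0,0]]
    - [[0,0,-0.0015],[0,0,0]]
    - [[0,0,-0.0015],[0,0,0]]
    - [[0,0,0],[0,0,0]]
    - [[0,0,0],[0,0,0]]

```text
time_s: 12.95
ee_pos: [534.5, 211.6, 81.4]
ee_rot: [-180.0, -0.0, 85.9]
force: [0.0, -0.1, -3.6]
gripper_width: 42.7
```

drive_tool:
  motion:
    - [[0,0,-0.0015],[0,0,0]]
    - [[0,0,-0.0015],[0,0,0]]
    - [[0,0,-0.0015],[0,0,0]]
    - [[0,0,-0.0015],[0,0,0]]
    - [[0,0,-0.0015],[0,0,0]]
    - [[0,0,-0.0015],[0,0,0]]
    - [[0,0,-0.001],[0,0,0]]
    - [[0,0,-0.001],[0,0,0]]
    - [[0,0,0],[0,0,0]]
    - [[0,0,0],[0,0,0]]

```text
time_s: 13.78
ee_pos: [534.6, 211.5, 70.4]
ee_rot: [-180.0, -0.0, 85.9]
force: [-0.1, 0.1, -2.9]
gripper_width: 43.2
```

drive_tool:
  motion:
    - [[0,0,-0.0005],[0,0,0]]
    - [[0,0,-0.0005],[0,0,0]]
    - [[0,0,-0.0005],[0,0,0]]
    - [[0,0,-0.0005],[0,0,0]]
    - [[0,0,-0.0005],[0,0,0]]
    - [[0,0,-0.0005],[0,0,0]]
    - [[0,0,-0.0005],[0,0,0]]
    - [[0,0,-0.0005],[0,0,0]]
    - [[0,0,0],[0,0,0]]
    - [[0,0,0],[0,0,0]]

```text
time_s: 14.62
ee_pos: [534.6, 211.6, 66.4]
ee_rot: [-180.0, -0.0, 85.9]
force: [0.2, -0.9, -3.2]
gripper_width: 42.6
```

drive_tool:
  motion:
    - [[0,0,-0.0005],[0,0,0]]
    - [[0,0,-0.0005],[0,0,0]]
    - [[0,0,-0.0005],[0,0,0]]
    - [[0,0,-0.0005],[0,0,0]]
    - [[0,0,0],[0,0,0]]
    - [[0,0,0],[0,0,0]]
    - [[0,0,0],[0,0,0]]
    - [[0,0,0],[0,0,0]]
    - [[0,0,0],[0,0,0]]
    - [[0,0,0],[0,0,0]]

```text
time_s: 15.45
ee_pos: [534.6, 211.6, 64.5]
ee_rot: [180.0, -0.0, 85.9]
force: [1.1, 0.8, -3.5]
gripper_width: 42.8
```

drive_tool:
  motion:
    - [[0,0,-0.0005],[0,0,0]]
    - [[0,0,-0.0005],[0,0,0]]
    - [[0,0,-0.0005],[0,0,0]]
    - [[0,0,0],[0,0,0]]
    - [[0,0,0],[0,0,0]]
    - [[0,0,0],[0,0,0]]
    - [[0,0,0],[0,0,0]]
    - [[0,0,0],[0,0,0]]
    - [[0,0,0],[0,0,0]]
    - [[0,0,0],[0,0,0]]

```text
time_s: 16.28
ee_pos: [534.7, 211.6, 63.7]
ee_rot: [180.0, -0.0, 85.9]
force: [-1.5, -0.5, 4.4]
gripper_width: 43.2
```

drive_tool:
  motion:
    - [[0,0,-0.0005],[0,0,0]]
    - [[0,0,-0.0005],[0,0,0]]
    - [[0,0,-0.0005],[0,0,0]]
    - [[0,0,0],[0,0,0]]
    - [[0,0,0],[0,0,0]]
    - [[0,0,0],[0,0,0]]
    - [[0,0,0],[0,0,0]]
    - [[0,0,0],[0,0,0]]
    - [[0,0,0],[0,0,0]]
    - [[0,0,0],[0,0,0]]

```text
time_s: 17.12
ee_pos: [534.8, 211.6, 63.7]
ee_rot: [179.9, -0.0, 85.9]
force: [-5.1, -1.3, 13.4]
gripper_width: 43.3
```

drive_tool:
  motion:
    - [[0,0,-0.0004],[0,0,0]]
    - [[0,0,0],[0,0,0]]
    - [[0,0,0],[0,0,0]]
    - [[0,0,0],[0,0,0]]
    - [[0,0,0],[0,0,0]]
    - [[0,0,0],[0,0,0]]
    - [[0,0,0],[0,0,0]]
    - [[0,0,0],[0,0,0]]
    - [[0,0,0],[0,0,0]]
    - [[0,0,0],[0,0,0]]

```text
time_s: 17.95
ee_pos: [534.9, 211.6, 63.6]
ee_rot: [179.9, -0.0, 85.9]
force: [-4.5, -1.3, 16.3]
gripper_width: 43.2
```

drive_tool:
  motion:
    - [[0,0,0],[0,0,0]]
    - [[0,0,0],[0,0,0]]
    - [[0,0,0],[0,0,0]]
    - [[0,0,0],[0,0,0]]
    - [[0,0,0],[0,0,0]]
    - [[0,0,0],[0,0,0]]
    - [[0,0,0],[0,0,0]]
    - [[0,0,0],[0,0,0]]
    - [[0,0,0],[0,0,0]]
    - [[0,0,0],[0,0,0]]
  claw: 0.58

```text
time_s: 18.78
ee_pos: [535.3, 211.9, 61.9]
ee_rot: [179.9, -0.1, 85.9]
force: [-1.7, -0.5, 5.9]
gripper_width: 52.5
```

Fingers slid slightly as they opened, as expected. Now I'll open fully.

drive_tool:
  motion:
    - [[0,0,0],[0,0,0]]
    - [[0,0,0],[0,0,0]]
    - [[0,0,0],[0,0,0]]
    - [[0,0,0],[0,0,0]]
    - [[0,0,0],[0,0,0]]
    - [[0,0,0],[0,0,0]]
    - [[0,0,0],[0,0,0]]
    - [[0,0,0],[0,0,0]]
    - [[0,0,0],[0,0,0]]
    - [[0,0,0],[0,0,0]]
  claw: 1

```text
time_s: 19.62
ee_pos: [534.6, 211.6, 61.1]
ee_rot: [-180.0, -0.0, 85.9]
force: [0.0, 0.1, -0.2]
gripper_width: 91.4
```

drive_tool:
  motion:
    - [[0,0,0.003],[0,0,0]]
    - [[0,0,0.008],[0,0,0]]
    - [[0,0,0.012],[0,0,0]]
    - [[0,0,0.012],[0,0,0]]
    - [[0,0,0.012],[0,0,0]]
    - [[0,0,0.012],[0,0,0]]
    - [[0,0,0.02],[0,0,0]]
    - [[0,0,0.02],[0,0,0]]
    - [[0,0,0.02],[0,0,0]]
    - [[0,0,0.02],[0,0,0]]

```text
time_s: 20.45
ee_pos: [534.5, 211.6, 202.0]
ee_rot: [180.0, -0.0, 85.9]
force: [0.5, -0.9, -0.3]
gripper_width: 91.2
```

drive_tool:
  motion:
    - [[-0.01,-0.025,0],[0,0,0]]
    - [[-0.01,-0.025,0],[0,0,0]]
    - [[-0.01,-0.025,0],[0,0,0]]
    - [[-0.01,-0.025,0],[0,0,0]]
    - [[-0.01,-0.025,0],[0,0,0]]
    - [[-0.01,-0.025,0],[0,0,0]]
    - [[-0.01,-0.025,0],[0,0,0]]
    - [[-0.01,-0.025,0],[0,0,0]]
    - [[-0.01,-0.025,0],[0,0,0]]
    - [[-0.01,-0.025,0],[0,0,0]]

```text
time_s: 21.28
ee_pos: [434.0, -39.5, 201.0]
ee_rot: [179.9, 0.0, 85.9]
force: [0.8, -0.2, -0.7]
gripper_width: 91.5
```

drive_tool:
  motion:
    - [[-0.01,-0.025,0],[0,0,0]]
    - [[-0.01,-0.025,0],[0,0,0]]
    - [[-0.01,-0.025,0],[0,0,0]]
    - [[-0.01,-0.025,0],[0,0,0]]
    - [[0,0,0],[0,0,0]]
    - [[0,0,0],[0,0,0]]
    - [[0,0,0],[0,0,0]]
    - [[0,0,0],[0,0,0]]
    - [[0,0,0],[0,0,0]]
    - [[0,0,0],[0,0,0]]

```text
time_s: 22.12
ee_pos: [394.9, -137.7, 200.1]
ee_rot: [180.0, -0.0, 86.0]
force: [0.1, -0.0, 0.4]
gripper_width: 91.5
```

Run:
```python
from h import *
s=env.state();print(s["ee_pos"],s["force"],s["time_s"])
c=env.grab_frame("scene")[:,:,::-1];t=env.grab_frame("top")[:,:,::-1]
cv2.imwrite("pics/st5.png",t);cv2.imwrite("pics/ss5.png",c)
f=lambda im,x,y:cv2.resize(im[y:y+80,x:x+80],None,fx=5,fy=5,interpolation=cv2.INTER_CUBIC)
cv2.imwrite("pics/g5.png",np.hstack([f(t,210,215),f(c,230,180)]))
```

```text
[ 394.88684868 -137.66668792  200.11680064] [ 0.08835999 -0.02864817  0.44468581] 22.1167
```

View pics/g5.png

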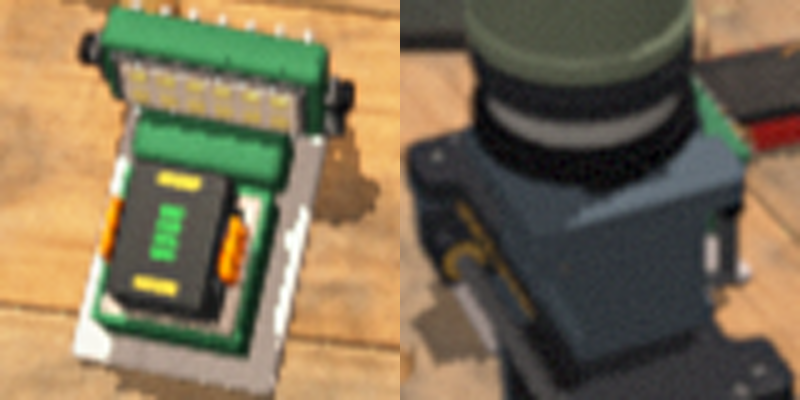

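View pics/ss5.png

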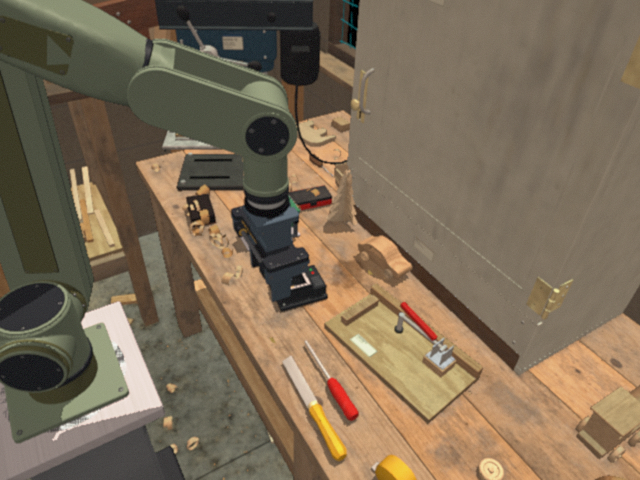

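The top view shows the pack in the lamp bay with both orange tabs out, at crop (112,228) and (235,250). That span is about 24.6 px, the same as when it sat in the charger. The arm blocks the scene view, so I'll move it aside to check height and tilt.

drive_tool:
  motion:
    - [[0,-0.025,0.01],[0,0,0]]
    - [[0,-0.025,0.01],[0,0,0]]
    - [[0,-0.025,0.01],[0,0,0]]
    - [[0,-0.025,0.01],[0,0,0]]
    - [[0,-0.025,0],[0,0,0]]
    - [[0,-0.025,0],[0,0,0]]
    - [[0,-0.025,0],[0,0,0]]
    - [[0,-0.025,0],[0,0,0]]
    - [[0,0,0],[0,0,0]]
    - [[0,0,0],[0,0,0]]

```text
time_s: 23.05
ee_pos: [394.6, -338.9, 239.5]
ee_rot: [-180.0, -0.1, 85.8]
force: [-0.1, 0.8, -0.2]
gripper_width: 91.1
```

Run:
```python
from h import *
c=env.grab_frame("scene")[:,:,::-1];cv2.imwrite("pics/ss6.png",c)
t=cv2.imread("pics/st5.png")
f=lambda im,x,y,k:cv2.resize(im[y:y+60,x:x+50],None,fx=k,fy=k,interpolation=cv2.INTER_CUBIC)
cv2.imwrite("pics/g6.png",np.hstack([f(t,220,235,8),f(c,236,185,8)]))
print(env.state()["time_s"])
```

```text
23.1
```

View pics/g6.png

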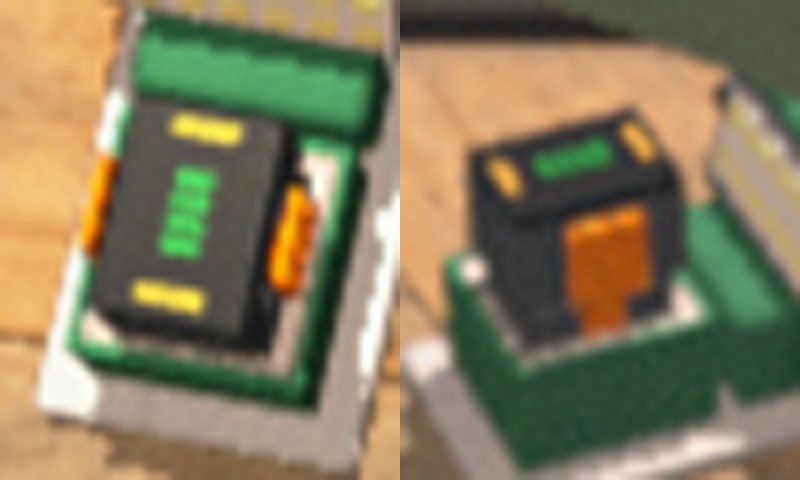

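Run:
```python
from h import *
T=lambda u,v:cr(u,v,220,235,8);S=lambda u,v:cr(u-400,v,236,185,8)
for a,b in(((207,131),(639,143)),((168,298),(505,179)),((188,212),(572,158))): print(tri(T(*a),S(*b)).round(1))
```

```text
[557.1 211.4 103.6]
[511.3 215.1 103.1]
[534.3 213.1 104.6]
```

View pics/ss6.png

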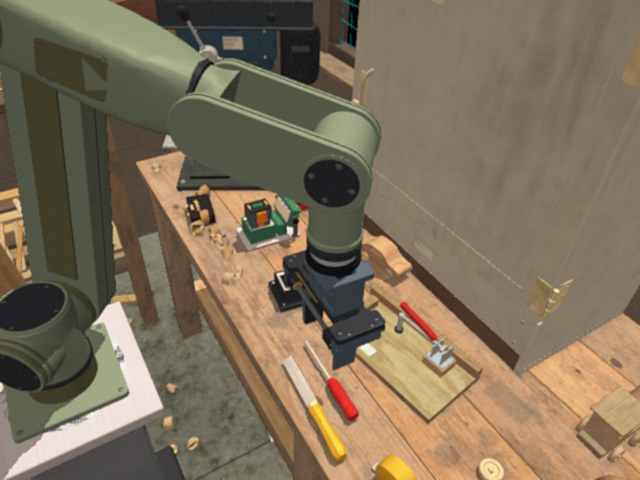

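Triangulation puts the pack top at about 103.8 mm, so its underside is near 16 mm. That matches the floor I felt, and the pack is level. The other objects haven't moved and the robot is touching nothing.

```bash
python3 -c "
from workcell import env
print(env.job_done())"
```

```text
the job is handed in; nothing more can be done
None
```

The pack is out of the charger and sitting upright in the work light's bay with both tabs out. I handed the job in at about 23 s of the 58 s allowed; it reports no verdict.

**What I did:** I pinched the tabs at 25 N and drew the pack straight up; once it was free, the only load was its weight, about 3 N. In the lamp bay it went down with almost no side load until it met the floor with the tool at 63.7 mm. I pressed to about 16 N, or roughly 20 N counting the pack's weight, then opened the fingers and backed away.

**Last checks:**
- **Seating:** the cameras put the pack's top at about 103–105 mm, so its underside is at about 16 mm. That matches the floor I felt, 36 mm below the rim.
- **Tabs:** they span about 24.6 px in the top view, against about 24.75 px when the pack was latched in the charger. I take that as both sprung out under the catches. I did not pull on the pack to test it.
- **Other things:** the bystanders I could see looked unmoved, and the robot was clear of everything. The arm partly hid the bench in the last picture.

**What disagreed:**
- The gripper read about 43 mm when closed, where 45 mm was expected over the pinched tabs.
- The two cameras differed by about 2.5 mm in x, so I averaged them.

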